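# Find the full carton and stand it on the parcel scale

### The job

The three cartons leaning in the rack look alike, but only one is full: find it by lifting them. Stand the full carton upright on its small end in the middle of the parcel scale's plate, and leave the two empty cartons leaning in their places in the rack. Do not disturb the other things on the table.

Things in the scene. Friction and masses are not known exactly. Their poses are not given: they have to be found in the camera images.
- rack_corner (a point): Plywood rack, 335 mm wide, fixed. The point: middle of the corner where its back board meets its shelf, 30 mm above the table. Axes: z up, y along the row of cartons, x level, to the rack's open front (away from the robot). The back board leans 35 degrees from vertical, top towards the robot, and reaches 50 mm up the slope from the corner; the shelf is square to it. Cartons just rest in it
- carton1_mid (a point): Centre of the rightmost (-y) of three like cardboard cartons, stiff, 105 mm apart: 110 mm tall (own z), 80 wide (own y), 32 thick (own x). It leans in the rack 35 degrees from vertical, own z up the slope (towards the robot), own x out of its upper face; the upper 60 mm stand free, to be pinched by the large faces. One of the three is full, 0.40 to 0.54 kg; the others 0.125 kg each
- carton2_mid (a point): Centre of the middle carton, like carton1 in size, look, lean and axes; any of the three may be the full one
- carton3_mid (a point): Centre of the leftmost (+y) carton, like carton1 in size, look, lean and axes; any of the three may be the full one
- plate_top (a point): Centre of the upper face of the steel plate of the parcel scale, 52 mm above the table unloaded (axes: z up). The plate is 150 x 150 mm and 6 mm thick, on a spring above a 170 mm grey base 34 mm high that stays put; a low display (22 mm high) is on its side towards the robot
- scale_plate (a joint): How far the scale's plate is pressed down, m: 0 unloaded, stops at 0.010; spring about 700 N/m, so about 0.006 under the full carton and about 0.002 under an empty one
- calculator1: Bystander: pocket calculator 145 x 75 x 14 mm lying flat, in front of the rack; origin at the centre of its underside
- calculator2: Bystander: the same, to the rack's right and nearer the robot; origin at the centre of its underside
- glue_stick: Bystander: white upright glue stick, 26 mm across, 90 mm tall; origin at the centre of its underside
- stapler: Bystander: stapler, 130 mm long, 50 mm high; origin at the centre of its underside
- tape_roll: Bystander: roll of brown tape lying flat, 104 mm across, 48 mm high; origin at the centre of its underside
- pencil_pot: Bystander: grey pot of pencils, 80 mm across, 165 mm high with pencils; origin at the centre of its underside
Things that resemble listed ones, but are neither listed nor needed, are in the scene too. Leave any blue or pink look-alike of the part that bears carton2_mid alone.

How it is judged:
By the outcome, as a careful person would: the job done as asked, in the order asked, and still so for the second after the job is handed in, with the robot touching nothing.
It also fails if it takes over 61 s, if anything falls off the work surface, if the arm or the gripper's body presses on something with over 40 N, if the wrist force passes 120 N, or if a joint passes its speed limit or range.

### The arm

A 6-joint arm with a two-finger parallel gripper is mounted at the origin on the work surface. World frame = base frame: x ahead of the robot, y to its left, z up, the work surface at z = 0. Lengths are in m, angles in degrees, forces in N, time in s.
With the tool pointing down it reaches from about 0.3 to 0.85 m from the base axis. Payload 5.4 kg.
Tool frame: the origin (TCP) lies midway between the tips of the shut fingers; the grasp point (between the pads) lies 19 mm behind it; z points along the fingers, y is the direction in which the jaws open and shut (so a half turn about z gives the same grasp; the last joint's range is limited). The gripper opens to 85 mm and grips with 20 to 120 N. Pads are 22 mm wide; open, the fingers measure 114 mm over their backs; the gripper's body (76 mm by 85 mm) begins 54 mm behind the grasp point. The pads swing forward as they close: fully open they stand 13 mm farther back than shut.
Start: joints at [59.582, 9.076, 91.501, -0, 79.423, -12.038], TCP at [0.181, 0.546, 0.231] pointing down, gripper open.
Joint ranges: [-166.64, 166.64], [-54.1, 131.32], [10.49, 154.53], [-73.88, 253.88], [9.74, 151.15], [-171.62, 171.62]. Speed limits (degrees/s): [147.25, 147.25, 180, 180, 180, 180].

### API

Orientations are given as a 3x3 rotation matrix whose columns are the frame's x, y, z axes.
In Python, from rig import ctrl, imaging, job, recognise, silhouettes, pinpoint gives the robot as it stands.
- The arm moves only by the shell command python3 -m inch 'ROWS' [OPENING] [FORCE]. ROWS is JSON, a list of rows, each an object of numbers: "x", "y", "z": the shift along the tool's x, y, z in mm; "ax", "ay", "az": the turn, a rotation vector about the tool's x, y, z in rad. A call has 1 to 8 rows; each row shifts and turns the commanded pose from where the row before left it, along the tool's axes as they then stand; what a row does not reach is not made up. A row lasts 1/10 s, in which the tool goes at most 50 mm and 8.59 degrees, less where a joint would pass 70% of its speed; a pose out of reach is approached as far as the arm can. A call is refused whole if a number of a shift passes 50 or a number of a turn 0.15, either way. A call with a gripper value outside its range is refused whole. OPENING is the opening in per cent of the stroke, from 0 (shut) to 100 (fully open), set as the call begins (- or left out, the last holds). The fingers move at their own pace and stop on an object; FORCE is the grip in N (left out, the last holds). Time passes only in rows, so rows that do not move let the fingers close. It gives the time, the measured TCP pose, the force and the opening at its end, in the units of the state.
- ctrl.read_state(): the state, without advancing time (a new reading comes with each control period).
- imaging.snapshot(name): name is "side" or "top" or "wrist"; returns (picture, depth): 400x640x3 uint8, red, green, blue; 400x640 float32, m along the optical axis (not along the pixel's ray), 0 where there is no reading.
- imaging.camera_model(name): a dict with "intrinsics" (3x3 intrinsics, pixels), "R" (3x3) and "t" (3): a world point X has camera coordinates R X + t. Camera axes: x right, y down, z forward; pixel columns grow to the right and rows downward; lengths in m; the calibration is good to about 2 mm. A picture is of the moment at which its call begins: read the wrist's pose just before it. camera_model takes no time and is no camera call; for the wrist camera it gives the pose at the moment of the call.
- job.finish_job(): hands the job in, once; it reports no verdict.
Trained networks look in the newest picture that a camera, given by its name, has taken for a name from the list of things; names that differ only in an ending like _2 or _b are one class to them, and where a whole thing is asked for, a point or a joint stands for the part that bears it (a point fixed in the world has none). Each returns a list of dicts, best first, with "conf" (0 to 1); they miss things now and then, are a little off and sometimes report something else, mostly with a low value. They report only what shows in the picture. A call takes as long as a camera call. They do not tell look-alikes from the thing itself.
- recognise(name, camera): "centre" ([column, row] in pixels, amid what is visible of it).
- silhouettes(name, camera): "mask" (400x640 bool, what is visible of it) and "centre" ([column, row] in pixels, amid what is visible of it).
- pinpoint(name, camera): "centre" ([column, row] in pixels: a listed point, or the origin of a listed thing).
The state is a dict: "time": time; "joint_positions": joint angles; "qd": joint speeds; "tau": joint torques, N m; "position": TCP position; "ee_rot": TCP orientation; "ft_force": force on the tool from outside, world axes, zero at the start; "torque": the same for the moment, N m; "grip_width": finger opening in m.
Only numpy, scipy, OpenCV 4.12 (cv2) and the standard library are available. Lean on these libraries where they do the work, as an engineer would, in place of code of your own. Each camera call takes 0.05 s, during which the arm holds its last target.

## Working session

There is one attempt and no reset: what is moved stays moved. The work goes in short steps, Python scripts to look and compute and a shell command to move; the robot and the scene stay as the last step left them, time stands still between calls to the robot, and variables do not carry over. Pictures are saved under pics/ and viewed, and the job is handed in when it is done.

```bash
ls; mkdir -p pics
python3 - <<'E'
from rig import ctrl, imaging
import cv2,numpy as np
s=ctrl.read_state();print({k:np.round(v,3).tolist() for k,v in s.items()})
for n in ("side","top","wrist"):
    p,d=imaging.snapshot(n);cv2.imwrite(f"pics/{n}0.png",p[:,:,::-1]);np.save(f"pics/{n}0.npy",d)
    m=imaging.camera_model(n);print(n,{k:np.round(v,3).tolist() for k,v in m.items()})
E
```

```text
pics
{'time': 0.0, 'joint_positions': [59.581, 9.117, 91.574, -0.001, 79.423, -12.038], 'qd': [0.028, 0.025, -0.012, 0.063, -0.044, -0.009], 'tau': [0.0, -39.599, -33.143, -0.0, 0.008, -0.0], 'position': [0.181, 0.545, 0.23], 'ee_rot': [[-0.949, 0.315, -0.001], [0.315, 0.949, -0.002], [0.0, -0.002, -1.0]], 'ft_force': [-0.959, -0.39, -0.005], 'torque': [0.007, 0.001, 0.03], 'grip_width': 0.086}
side {'intrinsics': [[506.873, 0.0, 315.619], [0.0, 506.873, 191.808], [0.0, 0.0, 1.0]], 'R': [[0.999, -0.024, 0.021], [0.002, -0.626, -0.78], [0.032, 0.779, -0.626]], 't': [-0.54, 0.011, 1.921]}
top {'intrinsics': [[406.646, 0.0, 317.768], [0.0, 406.646, 198.27], [0.0, 0.0, 1.0]], 'R': [[-0.021, -1.0, -0.018], [-0.986, 0.024, -0.164], [0.164, 0.014, -0.986]], 't': [-0.037, 0.562, 1.457]}
wrist {'intrinsics': [[286.789, 0.0, 318.332], [0.0, 286.789, 200.051], [0.0, 0.0, 1.0]], 'R': [[0.316, 0.949, -0.001], [0.902, -0.3, 0.309], [0.293, -0.099, -0.951]], 't': [-0.574, -0.041, 0.38]}
```

View pics/top0.png

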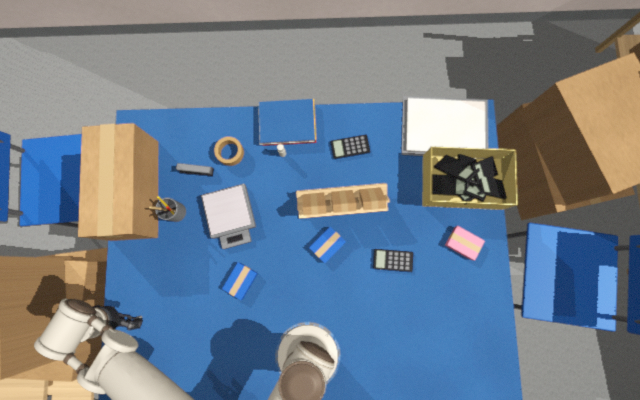

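View pics/side0.png

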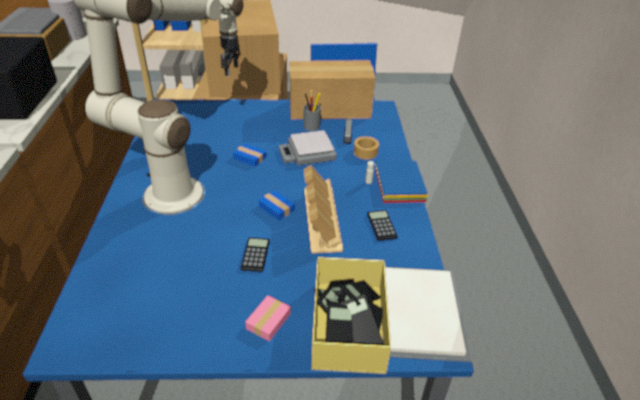

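View pics/wrist0.png

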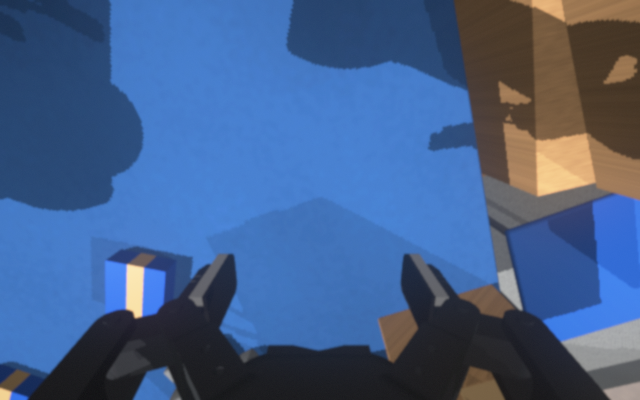

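The top view shows the rack with three brown cartons at about (316,202), (343,200) and (371,198), and the scale plate at (228,212) with its display at (235,238). The look-alikes are two blue boxes at (327,245) and (239,281), a pink box at (465,242), and big brown cartons at the table edge. I want the three brown cartons in the rack. Next I'll crop in close and measure.

```bash
cat > h.py <<'E'
import numpy as np,cv2
from rig import ctrl,imaging,recognise,silhouettes,pinpoint
def ray(m,px):
    K,R,t=[np.array(m[k]) for k in("intrinsics","R","t")]
    d=R.T@np.linalg.inv(K)@np.array([px[0],px[1],1.]); return -R.T@t,d
def atz(m,px,z):
    c,d=ray(m,px);return c+d*(z-c[2])/d[2]
def tri(obs):
    A=np.zeros((3,3));b=np.zeros(3)
    for m,px in obs:
        c,d=ray(m,px);d=d/np.linalg.norm(d);P=np.eye(3)-np.outer(d,d);A+=P;b+=P@c
    return np.linalg.solve(A,b)
def cloud(m,D):
    K,R,t=[np.array(m[k]) for k in("intrinsics","R","t")]
    v,u=np.mgrid[:D.shape[0],:D.shape[1]]
    pc=np.stack([(u-K[0,2])/K[0,0]*D,(v-K[1,2])/K[1,1]*D,D],-1)
    return (pc-t)@R
E
python3 - <<'E'
from h import *
T=imaging.snapshot("top")
mt=imaging.camera_model("top");ms=imaging.camera_model("side")
for n in("rack_corner","carton1_mid","carton2_mid","carton3_mid","plate_top","calculator1","glue_stick","stapler","tape_roll","pencil_pot"):
    z={"rack_corner":.03,"plate_top":.052}.get(n,.08 if 'carton' in n else 0)
    for r in pinpoint(n,"top")[:5]: print(n,round(r["conf"],2),np.round(r["centre"],1),np.round(atz(mt,r["centre"],z),3))
S=imaging.snapshot("side")
for n in("rack_corner","carton1_mid","carton2_mid","carton3_mid","plate_top"):
    z={"rack_corner":.03,"plate_top":.052}.get(n,.08)
    for r in pinpoint(n,"side")[:5]: print("side",n,round(r["conf"],2),np.round(r["centre"],1),np.round(atz(ms,r["centre"],z),3))
a=cv2.resize(T[0][170:260,190:400],None,fx=3.8,fy=3.8,interpolation=cv2.INTER_CUBIC)
cv2.imwrite("pics/crop1.png",a[:,:,::-1])
C=cloud(mt,T[1])
# row profile over rack along image column
for u in (316,343,371):
    print(u,[tuple(np.round(C[v,u],3)) for v in range(184,224,3)])
E
```

```text
rack_corner 0.89 [341.9 199.1] [ 0.559 -0.14   0.03 ]
carton1_mid 0.69 [370.  199.9] [ 0.545 -0.238  0.08 ]
carton2_mid 0.95 [340.8 199.6] [ 0.549 -0.133  0.08 ]
carton2_mid 0.76 [242.3 277.9] [0.279 0.221 0.08 ]
carton2_mid 0.74 [465.2 242.8] [ 0.384 -0.566  0.08 ]
carton2_mid 0.55 [327.5 243.2] [ 0.393 -0.081  0.08 ]
carton3_mid 0.98 [312.5 205.4] [ 0.53  -0.031  0.08 ]
plate_top 0.88 [227.8 208.2] [0.531 0.282 0.052]
plate_top 0.71 [176.6 210.3] [0.528 0.472 0.052]
plate_top 0.29 [196.4 170.5] [0.677 0.402 0.052]
plate_top 0.16 [371.5 198.3] [ 0.556 -0.247  0.052]
calculator1 0.87 [351.9 145.2] [ 0.775 -0.186  0.   ]
calculator1 0.59 [390.4 258.6] [ 0.336 -0.314  0.   ]
glue_stick 0.44 [282.4 151.8] [0.756 0.085 0.   ]
stapler 0.8 [197.8 168.7] [0.697 0.414 0.   ]
tape_roll 0.9 [232.7 155.4] [0.746 0.279 0.   ]
pencil_pot 0.79 [174.3 213.1] [0.525 0.499 0.   ]
side rack_corner 0.87 [325.  210.2] [ 0.57  -0.125  0.03 ]
side carton1_mid 0.56 [324.8 219.2] [ 0.564 -0.229  0.08 ]
side carton2_mid 0.94 [318.6 199.6] [ 0.546 -0.125  0.08 ]
side carton2_mid 0.81 [251.4 155.1] [0.289 0.14
[... 2119 characters left out ...]
, np.float64(-0.245), np.float64(0.067)), (np.float64(0.57), np.float64(-0.242), np.float64(0.084)), (np.float64(0.554), np.float64(-0.239), np.float64(0.113)), (np.float64(0.541), np.float64(-0.236), np.float64(0.128)), (np.float64(0.529), np.float64(-0.235), np.float64(0.133)), (np.float64(0.519), np.float64(-0.235), np.float64(0.129)), (np.float64(0.51), np.float64(-0.236), np.float64(0.122)), (np.float64(0.515), np.float64(-0.249), np.float64(0.003)), (np.float64(0.505), np.float64(-0.25), np.float64(-0.006)), (np.float64(0.492), np.float64(-0.248), np.float64(0.008)), (np.float64(0.481), np.float64(-0.248), np.float64(-0.002)), (np.float64(0.315), np.float64(-0.072), np.float64(1.529))]
```

View pics/crop1.png

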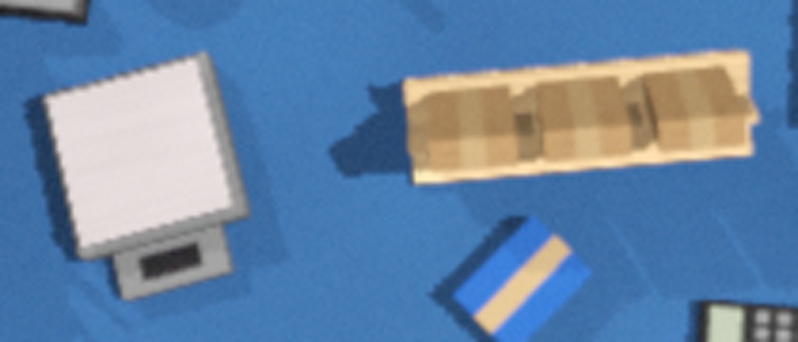

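Run:
```python
from h import *
from scipy.optimize import least_squares
th=np.radians(35)
for cam in("top","side"):
    P,D=imaging.snapshot(cam);m=imaging.camera_model(cam);C=cloud(m,D)
    allp=[]
    for n,c0 in(("carton1_mid",(.553,-.234)),("carton2_mid",(.548,-.13)),("carton3_mid",(.533,-.026))):
        R=[r for r in silhouettes(n,cam)]
        R=[r for r in R if np.median(C[r["mask"]][:,2])>.05 and np.hypot(*(np.median(C[r["mask"]],0)[:2]-c0))<.07]
        if not R: print(cam,n,"none");continue
        mk=cv2.erode(R[0]["mask"].astype(np.uint8),np.ones((3,3)))>0
        q=C[mk&(D>0)];q=q[(q[:,2]>.03)&(q[:,2]<.16)]
        allp.append(q);print(cam,n,round(R[0]["conf"],2),R[0]["mask"].sum(),len(q),np.round(q.mean(0),3),np.round(C[R[0]["mask"]].max(0),3))
    # plane fit w/ fixed tilt: unknown yaw & offset; surface = max faces (upper face n.p=d1, end face u.p=d2)
    q=np.vstack(allp)
    def f(p):
        x=(q[:,0]*np.cos(p[0])+q[:,1]*np.sin(p[0]))
        a=np.cos(th)*x+np.sin(th)*q[:,2]-p[1]; b=-np.sin(th)*x+np.cos(th)*q[:,2]-p[2]
        return np.where(np.abs(a)<np.abs(b),a,b)
    s=least_squares(f,[.1,.5,-.2],loss="soft_l1",f_scale=.004)
    yaw,d1,d2=s.x
    print(cam,"yaw",np.degrees(yaw),d1,d2,"rms",np.sqrt(np.mean(f(s.x)**2)))
    # corner: n.p = d1-.032, z=.03
    xr=(d1-.032-np.sin(th)*.03)/np.cos(th); print(" corner xr",xr,"d2->corner xr",(-(d2-.110)+np.cos(th)*.03)/np.sin(th))
    for z in q[:0]:pass
    for a in allp:
        y=-a[:,0]*np.sin(yaw)+a[:,1]*np.cos(yaw); print("  y mid",(np.percentile(y,2)+np.percentile(y,98))/2, np.ptp(y))
    # scale plate
    R=silhouettes("scale_plate",cam)
    for r in R[:2]:
        p=C[r["mask"]&(D>0)];p=p[np.abs(p[:,2]-.052)<.02];
        if len(p)<20: continue
        b=cv2.minAreaRect((p[:,:2]*1000).astype(np.float32));print(cam,"plate",r["conf"],r["mask"].sum(),np.median(p[:,2]),b,p.mean(0))
```

```text
top carton1_mid 0.9 510 415 [ 0.545 -0.241  0.111] [ 0.595 -0.072  1.529]
top carton2_mid 0.61 472 377 [ 0.538 -0.139  0.111] [ 0.59  -0.072  1.529]
top carton3_mid 0.91 463 374 [ 0.531 -0.035  0.112] [0.582 0.003 1.529]
top yaw 3.795729831863696 0.5013057875727231 -0.18209963756121056 rms 0.001968574749883538
 corner xr 0.551910353681171 d2->corner xr 0.5521046173104401
  y mid -0.27733063797187213 0.07596836534528595
  y mid -0.17390778350746078 0.07230247309851309
  y mid -0.07026245439086076 0.07093194646638144
side carton1_mid 0.68 627 497 [ 0.551 -0.263  0.104] [ 0.598 -0.108  1.222]
side carton2_mid 0.98 444 326 [ 0.541 -0.152  0.112] [0.591 0.06  1.222]
side carton3_mid 0.92 379 264 [ 0.535 -0.05   0.112] [0.584 0.111 1.222]
side yaw 2.646895283818793 0.5058839757038395 -0.18402015745719183 rms 0.005556055113761193
 corner xr 0.5574992894142071 d2->corner xr 0.5554529415690153
  y mid -0.27666029111203877 0.08791129256790348
  y mid -0.1711023675734284 0.08339593223655739
  y mid -0.06893275211812805 0.08116573028252483
side plate 0.67 719 0.05487427235127651 ((527.4375, 289.51556396484375), (151.61326599121094, 167.95159912109375), 13.882637023925781) [0.52856999 0.28403587 0.0549413 ]
side plate 0.54 415 0.06256859929250669 ((575.1495361328125, -25.713096618652344), (108.6310043334961, 19.495071411132812), 88.034912109375) [ 0.57529475 -0.03744919  0.06128532]
```

```bash
cat >> h.py <<'E'
from scipy.spatial.transform import Rotation as Ro
TH=np.radians(35)
def rackaxes(yaw):
    X=np.array([np.cos(yaw),np.sin(yaw),0]);Y=np.array([-np.sin(yaw),np.cos(yaw),0]);Z=np.array([0,0,1.])
    u=-np.sin(TH)*X+np.cos(TH)*Z; n=np.cos(TH)*X+np.sin(TH)*Z
    return X,Y,Z,u,n
def grasp(corner,yaw,y,s,nn=.016):
    """tcp pose at s metres up slope from the corner, row offset y"""
    X,Y,Z,u,n=rackaxes(yaw)
    return np.array(corner)+Y*y+n*nn+u*s, np.column_stack([Y,n,-u])
def plan(tp,tR,N,p=None,R=None,cur=None):
    if p is None:
        st=ctrl.read_state();p=np.array(st["position"]);R=np.array(st["ee_rot"])
    w=Ro.from_matrix(R.T@tR).as_rotvec()
    print("tot shift world mm",np.round((tp-p)*1e3,1),"tool mm",np.round(R.T@(tp-p)*1e3,1),"rotvec",np.round(w,3),"per row",np.round(w/N,4),"norm deg",round(np.degrees(np.linalg.norm(w)/N),2))
    dp=(tp-p)/N
    for i in range(N):
        Ri=R@Ro.from_rotvec(w*i/N).as_matrix()
        print(i,np.round(Ri.T@dp*1e3,1))
E
cat > geo.py <<'E'
import numpy as np
YAW=np.radians(3.8)
CORNER=np.array([.552*np.cos(YAW)+.1737*np.sin(YAW),.552*np.sin(YAW)-.1737*np.cos(YAW),.03])
E
python3 - <<'E'
from h import *;from geo import *
print(CORNER); p,R=grasp(CORNER,YAW,0,.061+.130);print(p,R);plan(p,R,18)
E
```

```text
[ 0.56229819 -0.13673492  0.03      ]
[ 0.46606356 -0.14312682  0.19563526] [[-0.0662739   0.81735111  0.57231541]
 [ 0.99780147  0.0542884   0.03801315]
 [ 0.          0.57357644 -0.81915204]]
tot shift world mm [ 284.8 -688.8  -35.6] tool mm [-487.4 -563.8   35.7] rotvec [-0.537 -0.361  1.145] per row [-0.0298 -0.0201  0.0636] norm deg 4.19
0 [-27.1 -31.3   2. ]
1 [-29.  -29.6   1.6]
2 [-30.8 -27.7   1.4]
3 [-32.5 -25.8   1.2]
4 [-34.  -23.7   1.1]
5 [-35.4 -21.5   1.2]
6 [-36.7 -19.3   1.3]
7 [-37.8 -16.9   1.5]
8 [-38.8 -14.5   1.8]
9 [-39.6 -12.1   2.2]
10 [-40.2  -9.6   2.6]
11 [-40.7  -7.1   3.2]
12 [-41.   -4.7   3.9]
13 [-41.1  -2.2   4.6]
14 [-41.1   0.3   5.4]
15 [-40.9   2.7   6.2]
16 [-40.5   5.1   7.2]
17 [-40.    7.5   8.2]
```

```bash
python3 -m inch '[{"x":-27,"y":-31,"z":0,"ax":-0.03,"ay":-0.02,"az":0.064},{"x":-29,"y":-30,"z":0,"ax":-0.03,"ay":-0.02,"az":0.064},{"x":-31,"y":-28,"z":0,"ax":-0.03,"ay":-0.02,"az":0.064},{"x":-32,"y":-26,"z":0,"ax":-0.03,"ay":-0.02,"az":0.064},{"x":-34,"y":-24,"z":0,"ax":-0.03,"ay":-0.02,"az":0.064},{"x":-35,"y":-22,"z":0,"ax":-0.03,"ay":-0.02,"az":0.064},{"x":-37,"y":-19,"z":0,"ax":-0.03,"ay":-0.02,"az":0.064},{"x":-38,"y":-17,"z":0,"ax":-0.03,"ay":-0.02,"az":0.064}]' 100 30 && python3 -m inch '[{"x":-39,"y":-15,"z":0,"ax":-0.03,"ay":-0.02,"az":0.064},{"x":-40,"y":-12,"z":0,"ax":-0.03,"ay":-0.02,"az":0.064},{"x":-40,"y":-10,"z":0,"ax":-0.03,"ay":-0.02,"az":0.064},{"x":-41,"y":-7,"z":2,"ax":-0.03,"ay":-0.02,"az":0.064},{"x":-41,"y":-5,"z":3,"ax":-0.03,"ay":-0.02,"az":0.064},{"x":-41,"y":-2,"z":3,"ax":-0.03,"ay":-0.02,"az":0.064},{"x":-41,"y":0,"z":4,"ax":-0.03,"ay":-0.02,"az":0.064},{"x":-41,"y":3,"z":5,"ax":-0.03,"ay":-0.02,"az":0.064}]'
python3 - <<'E'
from h import *;from geo import *
p,R=grasp(CORNER,YAW,0,.061+.130);plan(p,R,3);print(np.round(ctrl.read_state()["joint_positions"],1))
E
```

```text
time: 2.3
position: [0.3058, 0.2366, 0.2264]
ee_rot: [[-0.657, 0.707, 0.261], [0.748, 0.654, 0.111], [-0.092, 0.268, -0.959]]
ft_force: [0.6, -0.8, 1.2]
grip_width: 0.0855
time: 3.1
position: [0.4262, -0.0735, 0.2218]
ee_rot: [[-0.184, 0.833, 0.521], [0.982, 0.174, 0.068], [-0.034, 0.525, -0.851]]
ft_force: [0.9, 0.3, -0.2]
grip_width: 0.0855
tot shift world mm [ 39.9 -69.6 -26.2] tool mm [-74.9   7.4  38.3] rotvec [-0.056 -0.037  0.117] per row [-0.0187 -0.0123  0.0391] norm deg 2.58
0 [-25.    2.5  12.8]
1 [-24.7   3.2  13.1]
2 [-24.4   3.9  13.5]
[-44.5 -41.1 137.7  27.1  65.2 -63.2]
```

```bash
python3 -m inch '[{"x":-25,"y":2.5,"z":13,"ax":-0.019,"ay":-0.012,"az":0.039},{"x":-25,"y":3,"z":13,"ax":-0.019,"ay":-0.012,"az":0.039},{"x":-24,"y":4,"z":13,"ax":-0.019,"ay":-0.012,"az":0.039},{"x":0}]'
python3 - <<'E'
from h import *;from geo import *
p,R=grasp(CORNER,YAW,0,.061+.130);plan(p,R,1);print(np.round(ctrl.read_state()["joint_positions"],1))
m=imaging.camera_model("wrist")
P,D=imaging.snapshot("wrist");C=cloud(m,D);np.savez("w1.npz",P=P,C=C,D=D,**{k:np.array(v) for k,v in m.items()})
cv2.imwrite("pics/w1.png",P[:,:,::-1])
from scipy.optimize import least_squares
for n in("carton2_mid",):
    for r in silhouettes(n,"wrist"): print(n,round(r["conf"],2),r["centre"],r["mask"].sum(),np.median(C[r["mask"]],0).round(3)); 
    for r in pinpoint(n,"wrist"): print(n,round(r["conf"],2),r["centre"],atz(m,r["centre"],.084))
E
```

```text
tot shift world mm [ 39.9 -69.6 -26.2] tool mm [-74.9   7.4  38.3] rotvec [-0.056 -0.037  0.117] per row [-0.056  -0.037   0.1173] norm deg 7.74
0 [-74.9   7.4  38.3]
[-44.5 -41.1 137.7  27.1  65.2 -63.2]
carton2_mid 0.83 [330.3, 253.0] 2890 [ 0.518 -0.13   0.127]
carton2_mid 0.68 [181.4, 175.9] 9408 [ 0.386 -0.076  0.032]
carton2_mid 0.97 [190.9, 180.7] [ 0.38317025 -0.06688544  0.084     ]
carton2_mid 0.63 [327.3, 245.0] [ 0.54132572 -0.13925959  0.084     ]invalid input
```

View pics/w1.png

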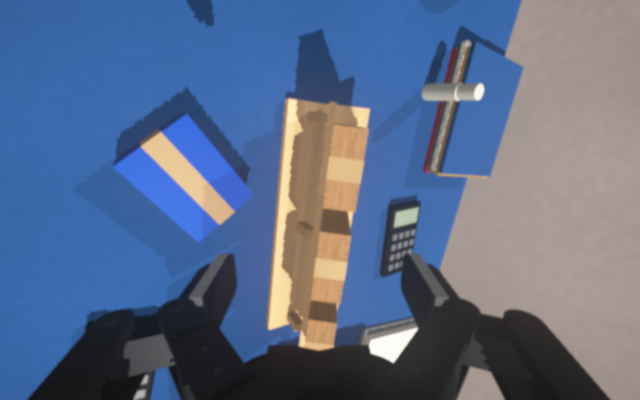

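```bash
python3 -m inch '[{"x":-25,"y":3,"z":13,"ax":-0.019,"ay":-0.012,"az":0.039},{"x":-25,"y":3,"z":13,"ax":-0.019,"ay":-0.012,"az":0.039},{"x":-24,"y":4,"z":13,"ax":-0.019,"ay":-0.012,"az":0.039},{"x":0,"y":0,"z":0}]' 100 30
python3 - <<'E'
from h import *;from geo import *
p,R=grasp(CORNER,YAW,0,.061+.130);plan(p,R,1);print(np.round(ctrl.read_state()["joint_positions"],1))
m=imaging.camera_model("wrist")
P,D=imaging.snapshot("wrist");C=cloud(m,D);np.savez("w2.npz",P=P,C=C,D=D,**{k:np.array(v) for k,v in m.items()})
cv2.imwrite("pics/w2.png",P[:,:,::-1])
E
```

```text
tot shift world mm [ 40.4 -70.2 -25.3] tool mm [-75.6   8.4  37.7] rotvec [-0.06  -0.039  0.116] per row [-0.0596 -0.0389  0.1163] norm deg 7.81
0 [-75.6   8.4  37.7]
[-44.4 -41.  137.7  27.   65.3 -63.1]invalid input
```

View pics/w2.png

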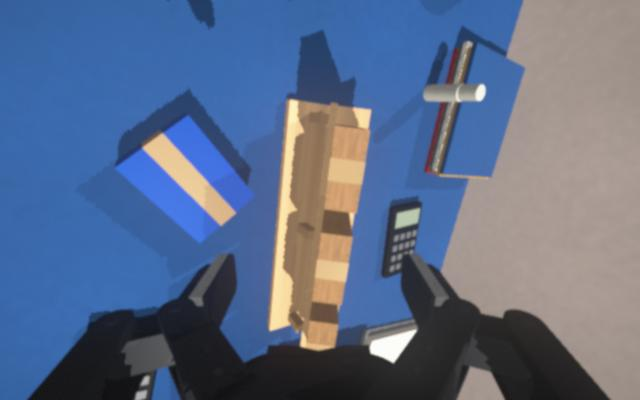

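```bash
python3 -m inch '[{"x":-25,"y":3,"z":13,"ax":-0.019,"ay":-0.012,"az":0.039},{"x":-25,"y":3,"z":13,"ax":-0.019,"ay":-0.012,"az":0.039},{"x":-24,"y":4,"z":13,"ax":-0.019,"ay":-0.012,"az":0.039},{"x":0,"y":0,"z":0,"ax":0,"ay":0,"az":0}]'
python3 - <<'E'
from h import *;from geo import *
p,R=grasp(CORNER,YAW,0,.061+.130);plan(p,R,1);print(np.round(ctrl.read_state()["joint_positions"],1))
m=imaging.camera_model("wrist")
P,D=imaging.snapshot("wrist");C=cloud(m,D);np.savez("w2.npz",P=P,C=C,D=D,**{k:np.array(v) for k,v in m.items()})
cv2.imwrite("pics/w2.png",P[:,:,::-1])
E
```

```text
time: 3.7
position: [0.4663, -0.1402, 0.1944]
ee_rot: [[-0.072, 0.819, 0.569], [0.997, 0.057, 0.044], [0.003, 0.571, -0.821]]
ft_force: [-0.7, 0.4, 0.7]
grip_width: 0.0852
tot shift world mm [-0.2 -3.   1.3] tool mm [-2.9  0.4 -1.3] rotvec [-0.003 -0.006  0.003] per row [-0.0032 -0.006   0.0025] norm deg 0.41
0 [-2.9  0.4 -1.3]
[-49.  -27.  133.9  33.7  55.6 -68.2]
```

View pics/w2.png

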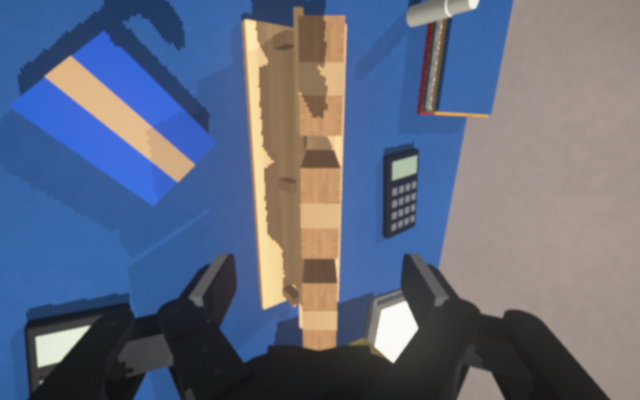

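The wrist view shows the end faces in line. Carton 2's end spans columns 302–340, rows 167–262, and the jaw midline is at column 318. I'll fit the wrist depth to refine this.

Run:
```python
from h import *;from geo import *
W=np.load("w2.npz");C=W["C"];D=W["D"]
X,Y,Z,u,n=rackaxes(YAW)
q=C-CORNER
a=q@n;b=q@u;y=q@Y
# end faces: b near .11
mk=(D>0)&(np.abs(b-.11)<.012)&(a>-.03)&(a<.06)&(np.abs(y)<.2)
mk=cv2.erode(mk.astype(np.uint8),np.ones((3,3)))>0
nl,lab,st,ce=cv2.connectedComponentsWithStats(mk.astype(np.uint8))
for i in range(1,nl):
    if st[i,4]<150: continue
    k=lab==i
    hull=cv2.minAreaRect(np.c_[y[k],a[k]].astype(np.float32)*1000)
    print(st[i],"b med",np.median(b[k]).round(4),"a",np.percentile(a[k],[2,50,98]).round(4),"y",np.percentile(y[k],[2,50,98]).round(4),hull)
```

```text
[ 299   17   45  119 4815] b med 0.1087 a [0.0037 0.0185 0.0332] y [0.0641 0.1046 0.1393] ((101.3865966796875, 18.330869674682617), (78.77941131591797, 31.38909149169922), 0.8081690669059753)
[ 302  167   38   91 3233] b med 0.1089 a [0.0037 0.0182 0.0327] y [-0.0409  0.0011  0.0359] ((-3.2040481567382812, 18.36260986328125), (79.33428955078125, 30.529821395874023), 0.5582104325294495)
[ 303  278   34   72 2195] b med 0.109 a [0.0032 0.0175 0.0322] y [-0.1395 -0.0991 -0.0686] ((-106.08740234375, 17.663806915283203), (76.50589752197266, 30.447998046875), 0.24072995781898499)
```

Run:
```python
from h import *;from geo import *
p,R=grasp(CORNER,YAW,-.003,.058,.0183);plan(p,R,1)
```

```text
tot shift world mm [  78.2   -1.7 -106.9] tool mm [ -7.8   2.9 132.2] rotvec [-0.003 -0.007  0.004] per row [-0.0031 -0.0067  0.0041] norm deg 0.48
0 [ -7.8   2.9 132.2]
```

```bash
python3 -m inch '[{"x":-8,"y":3,"z":20,"ax":-0.003,"ay":-0.007,"az":0.004},{"x":0,"y":0,"z":30,"ax":0,"ay":0,"az":0},{"x":0,"y":0,"z":30,"ax":0,"ay":0,"az":0},{"x":0,"y":0,"z":30,"ax":0,"ay":0,"az":0},{"x":0,"y":0,"z":22,"ax":0,"ay":0,"az":0},{"x":0,"y":0,"z":0,"ax":0,"ay":0,"az":0},{"x":0,"y":0,"z":0,"ax":0,"ay":0,"az":0}]'
python3 - <<'E'
from h import *;from geo import *
p,R=grasp(CORNER,YAW,-.003,.058,.0183);plan(p,R,1);print(np.round(ctrl.read_state()["joint_positions"],1))
P,D=imaging.snapshot("wrist");cv2.imwrite("pics/w3.png",P[:,:,::-1])
P,D=imaging.snapshot("side");cv2.imwrite("pics/s3.png",cv2.resize(P[120:270,220:420],None,fx=4,fy=4,interpolation=cv2.INTER_CUBIC)[:,:,::-1])
E
```

```text
time: 4.45
position: [0.545, -0.1421, 0.0901]
ee_rot: [[-0.067, 0.816, 0.574], [0.998, 0.056, 0.037], [-0.002, 0.575, -0.818]]
ft_force: [-0.2, -0.4, 0.5]
grip_width: 0.0856
tot shift world mm [-0.8  1.2 -2.1] tool mm [ 1.2 -1.8  1.3] rotvec [0.002 0.001 0.002] per row [0.0018 0.0013 0.0017] norm deg 0.16
0 [ 1.2 -1.8  1.3]
[-40.   -1.5 127.5  43.6  35.2 -76. ]
```

View pics/w3.png

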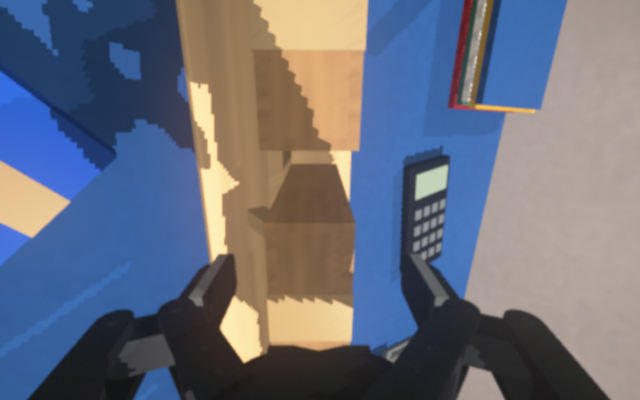

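View pics/s3.png

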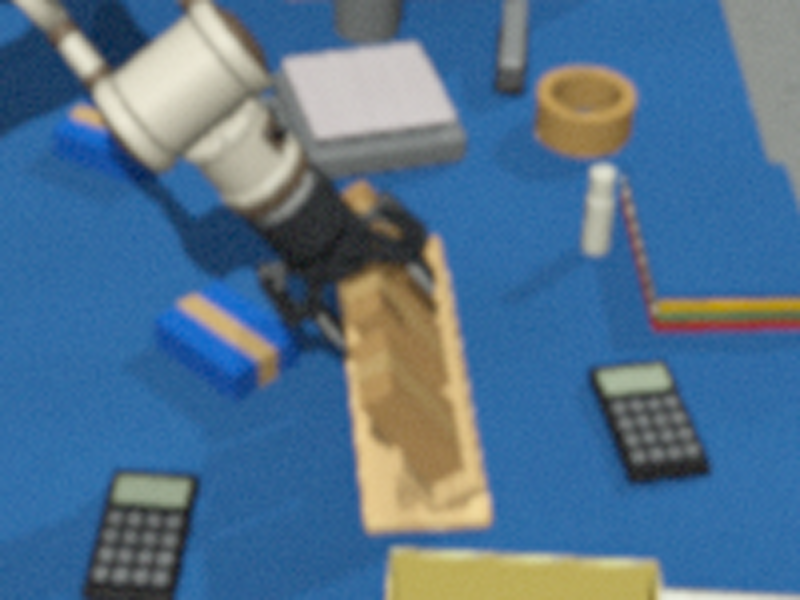

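```bash
python3 -m inch '[{"x":1,"y":-2,"z":1,"ax":0,"ay":0,"az":0},{"x":0,"y":0,"z":0,"ax":0,"ay":0,"az":0},{"x":0,"y":0,"z":0,"ax":0,"ay":0,"az":0}]' - && python3 -m inch '[{"x":0,"y":0,"z":0,"ax":0,"ay":0,"az":0},{"x":0,"y":0,"z":0,"ax":0,"ay":0,"az":0},{"x":0,"y":0,"z":0,"ax":0,"ay":0,"az":0},{"x":0,"y":0,"z":0,"ax":0,"ay":0,"az":0},{"x":0,"y":0,"z":0,"ax":0,"ay":0,"az":0},{"x":0,"y":0,"z":0,"ax":0,"ay":0,"az":0},{"x":0,"y":0,"z":0,"ax":0,"ay":0,"az":0},{"x":0,"y":0,"z":0,"ax":0,"ay":0,"az":0}]' 0 30
```

```text
time: 4.85
position: [0.5437, -0.1428, 0.0877]
ee_rot: [[-0.064, 0.816, 0.574], [0.998, 0.054, 0.035], [-0.002, 0.575, -0.818]]
ft_force: [-0.5, 1.8, -0.5]
grip_width: 0.0859
time: 5.65
position: [0.5435, -0.1426, 0.0871]
ee_rot: [[-0.064, 0.817, 0.573], [0.998, 0.054, 0.035], [-0.002, 0.574, -0.819]]
ft_force: [-5.3, -0.3, 2.5]
grip_width: 0.0314
```

```bash
python3 -m inch '[{"x":0,"y":0,"z":-10,"ax":0,"ay":0,"az":0},{"x":0,"y":0,"z":-10,"ax":0,"ay":0,"az":0},{"x":0,"y":0,"z":-10,"ax":0,"ay":0,"az":0},{"x":0,"y":0,"z":0,"ax":0,"ay":0,"az":0},{"x":0,"y":0,"z":0,"ax":0,"ay":0,"az":0},{"x":0,"y":0,"z":0,"ax":0,"ay":0,"az":0}]'
cat > weigh.py <<'E'
from h import *
F=[];T=[]
for i in range(8):
    P,D=imaging.snapshot("wrist" if i%2 else "side")
    s=ctrl.read_state();F.append(s["ft_force"]);T.append(s["torque"])
    if i==0: cv2.imwrite("pics/ws_%d.png"%int(s["time"]*100),cv2.resize(P[120:270,220:420],None,fx=3,fy=3,interpolation=cv2.INTER_CUBIC)[:,:,::-1]);print("pics/ws_%d.png"%int(s["time"]*100))
print(np.mean(F,0).round(2),np.std(F,0).round(2),np.mean(T,0).round(3),s["grip_width"],s["time"])
E
python3 weigh.py
```

```text
time: 6.25
position: [0.5264, -0.1433, 0.1111]
ee_rot: [[-0.064, 0.817, 0.573], [0.998, 0.053, 0.036], [-0.001, 0.574, -0.819]]
ft_force: [1.6, -0.5, -3.3]
grip_width: 0.0317
pics/ws_630.png
[ 1.34 -0.14 -4.55] [0.56 0.52 0.24] [-0.041  0.51  -0.049] 0.03138456885774455 6.65
```

View pics/ws_630.png

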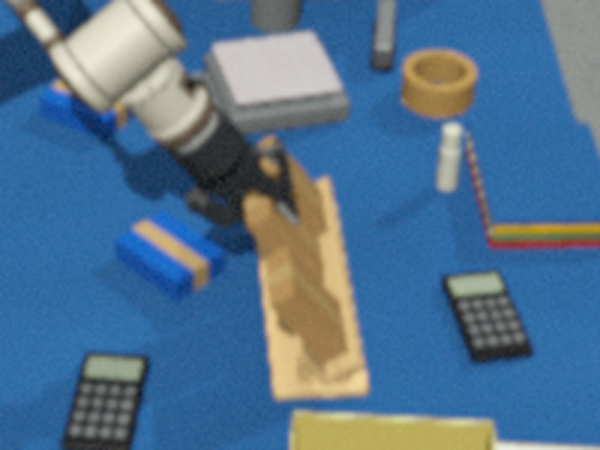

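Run:
```python
from h import *
P,D=imaging.snapshot("top");m=imaging.camera_model("top");C=cloud(m,D)
hsv=cv2.cvtColor(P,cv2.COLOR_RGB2HSV)
cv2.imwrite("pics/t4.png",cv2.resize(P[150:270,170:330],None,fx=4,fy=4,interpolation=cv2.INTER_CUBIC)[:,:,::-1])
mk=(hsv[...,1]<60)&(hsv[...,2]>150)&(np.abs(C[...,2]-.052)<.02)&(np.abs(C[...,0]-.53)<.13)&(np.abs(C[...,1]-.28)<.13)
nl,lab,st,ce=cv2.connectedComponentsWithStats(mk.astype(np.uint8));i=1+np.argmax(st[1:,4]);k=lab==i
print(st[i],np.median(C[k][:,2]),C[k].mean(0))
v,uu=np.nonzero(k)
pts=np.array([atz(m,(a,b),.052)[:2] for a,b in zip(uu,v)])
print(cv2.minAreaRect((pts*1000).astype(np.float32)),pts.mean(0))
for r in pinpoint("plate_top","top")[:1]:print(atz(m,r["centre"],.052))
P,D=imaging.snapshot("side");m=imaging.camera_model("side");C=cloud(m,D)
for r in pinpoint("plate_top","side")[:1]:print(atz(m,r["centre"],.052))
hsv=cv2.cvtColor(P,cv2.COLOR_RGB2HSV)
mk=(hsv[...,1]<60)&(hsv[...,2]>150)&(np.abs(C[...,2]-.052)<.02)&(np.abs(C[...,0]-.53)<.13)&(np.abs(C[...,1]-.28)<.13)
nl,lab,st,ce=cv2.connectedComponentsWithStats(mk.astype(np.uint8));i=1+np.argmax(st[1:,4]);k=lab==i
v,uu=np.nonzero(k)
pts=np.array([atz(m,(a,b),.052)[:2] for a,b in zip(uu,v)])
print(st[i],cv2.minAreaRect((pts*1000).astype(np.float32)),pts.mean(0))
```

```text
[ 202  184   50   53 1707] 0.05179377006351952 [0.52594287 0.28775739 0.05121006]
((525.63330078125, 284.3934020996094), (158.2595977783203, 158.39736938476562), 14.209506034851074) [0.52582553 0.28758013]
[0.53096147 0.28358702 0.052     ]
[0.53125356 0.27090219 0.052     ]
[291 130  43  25 750] ((528.1190185546875, 288.24609375), (152.69761657714844, 159.4538116455078), 13.68156623840332) [0.52859064 0.28615237]
```

View pics/t4.png

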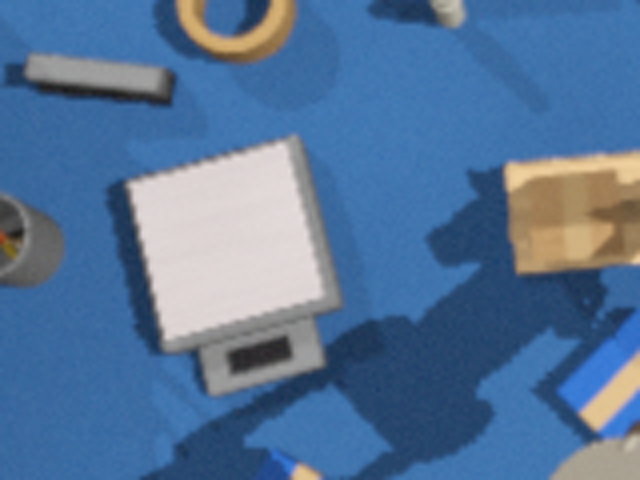

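Run:
```python
from h import *;from geo import *
X,Y,Z,u,n=rackaxes(YAW)
q=np.array([.5435,-.1426,.0871])-CORNER;print("grasp y,a,b",q@Y,q@n,q@u)
# target
xs=-.0032-q@Y   # carton centre along tool x relative to tcp
L=q@u-(-.001)     # bottom of carton below tcp
print("carton dx",xs,"L",L)
yw=np.radians(14);PX=np.array([np.cos(yw),np.sin(yw),0]);PY=np.array([-np.sin(yw),np.cos(yw),0])
R=np.column_stack([PY,PX,-Z])
pc=np.array([.528,.287,.052]);tp=pc-PY*xs+Z*(L+.030)
print(tp,"tcp contact z",.052+L)
st=ctrl.read_state();p=np.array(st["position"]);R0=np.array(st["ee_rot"])
# waypoint 1: lift straight up 90mm-ish along -tool z 60
p1=p-R0[:,2]*.09;print("lift to",p1)
plan(tp+Z*.06,R,14,p1,R0)
```

```text
grasp y,a,b -0.0046063542458464335 0.017068089754885146 0.05775502390906864
carton dx 0.0014063542458464333 L 0.05875502390906864
[0.52834023 0.28563542 0.14075502] tcp contact z 0.11075502390906863
lift to [ 0.47469618 -0.14662663  0.18513377]
tot shift world mm [ 53.6 432.3  15.6] tool mm [427.9  76.   33.4] rotvec [ 0.61   0.057 -0.174] per row [ 0.0436  0.004  -0.0124] norm deg 2.61
0 [30.6  5.4  2.4]
1 [30.5  5.9  2.3]
2 [30.4  6.4  2.1]
3 [30.3  6.8  1.9]
4 [30.2  7.3  1.8]
5 [30.1  7.8  1.6]
6 [30.   8.2  1.3]
7 [29.9  8.6  1.1]
8 [29.8  9.   0.8]
9 [29.7  9.4  0.5]
10 [29.5  9.8  0.2]
11 [29.4 10.2 -0.1]
12 [29.3 10.5 -0.4]
13 [29.2 10.9 -0.8]
```

```bash
python3 -m inch '[{"x":0,"y":12,"z":-17,"ax":0,"ay":0,"az":0},{"x":0,"y":16,"z":-23,"ax":0,"ay":0,"az":0},{"x":0,"y":16,"z":-23,"ax":0,"ay":0,"az":0},{"x":0,"y":14,"z":-20,"ax":0,"ay":0,"az":0},{"x":0,"y":12,"z":-17,"ax":0,"ay":0,"az":0}]'
python3 - <<'E'
from h import *
Z=np.array([0,0,1.]);yw=np.radians(14);PX=np.array([np.cos(yw),np.sin(yw),0]);PY=np.array([-np.sin(yw),np.cos(yw),0])
R=np.column_stack([PY,PX,-Z]);plan(np.array([.5283,.2856,.2]),R,16);print(np.round(ctrl.read_state()["joint_positions"],1))
E
```

```text
time: 7.35
position: [0.5262, -0.1434, 0.2352]
ee_rot: [[-0.064, 0.816, 0.574], [0.998, 0.054, 0.035], [-0.003, 0.575, -0.818]]
ft_force: [0.5, -0.0, -4.8]
grip_width: 0.0317
tot shift world mm [  2.1 429.  -35.2] tool mm [428.    4.7  44.9] rotvec [ 0.61   0.058 -0.173] per row [ 0.0382  0.0036 -0.0108] norm deg 2.28
0 [26.8  0.3  2.8]
1 [26.7  0.7  2.9]
2 [26.7  1.1  2.9]
3 [26.7  1.5  3. ]
4 [26.7  1.9  3. ]
5 [26.6  2.3  3. ]
6 [26.6  2.7  3. ]
7 [26.5  3.1  3. ]
8 [26.5  3.5  3. ]
9 [26.4  3.9  2.9]
10 [26.4  4.3  2.9]
11 [26.3  4.7  2.8]
12 [26.3  5.1  2.7]
13 [26.2  5.5  2.6]
14 [26.1  5.9  2.5]
15 [26.1  6.2  2.4]
[-41.9 -19.1 123.7  30.7  53.3 -59.5]
```

```bash
python3 -m inch '[{"x":20,"y":1,"z":0,"ax":0.038,"ay":0.004,"az":-0.011},{"x":27,"y":1,"z":0,"ax":0.038,"ay":0.004,"az":-0.011},{"x":27,"y":1,"z":0,"ax":0.038,"ay":0.004,"az":-0.011},{"x":27,"y":2,"z":0,"ax":0.038,"ay":0.004,"az":-0.011},{"x":27,"y":2,"z":2,"ax":0.038,"ay":0.004,"az":-0.011},{"x":27,"y":2,"z":2,"ax":0.038,"ay":0.004,"az":-0.011},{"x":27,"y":3,"z":2,"ax":0.038,"ay":0.004,"az":-0.011},{"x":27,"y":3,"z":2,"ax":0.038,"ay":0.004,"az":-0.011}]' && python3 -m inch '[{"x":27,"y":4,"z":3,"ax":0.038,"ay":0.004,"az":-0.011},{"x":27,"y":4,"z":3,"ax":0.038,"ay":0.004,"az":-0.011},{"x":27,"y":4,"z":3,"ax":0.038,"ay":0.004,"az":-0.011},{"x":27,"y":5,"z":3,"ax":0.038,"ay":0.004,"az":-0.011},{"x":27,"y":5,"z":3,"ax":0.038,"ay":0.004,"az":-0.011},{"x":27,"y":5,"z":3,"ax":0.038,"ay":0.004,"az":-0.011},{"x":27,"y":6,"z":3,"ax":0.038,"ay":0.004,"az":-0.011},{"x":27,"y":6,"z":3,"ax":0.038,"ay":0.004,"az":-0.011}]'
python3 - <<'E'
from h import *
Z=np.array([0,0,1.]);yw=np.radians(14);PX=np.array([np.cos(yw),np.sin(yw),0]);PY=np.array([-np.sin(yw),np.cos(yw),0])
R=np.column_stack([PY,PX,-Z]);plan(np.array([.5283,.2856,.14]),R,1);print(np.round(ctrl.read_state()["joint_positions"],1))
E
```

```text
time: 8.15
position: [0.5202, 0.0677, 0.2307]
ee_rot: [[-0.157, 0.941, 0.298], [0.988, 0.153, 0.036], [-0.012, 0.3, -0.954]]
ft_force: [0.4, 0.0, -5.2]
grip_width: 0.0317
time: 8.95
position: [0.5199, 0.2878, 0.2118]
ee_rot: [[-0.246, 0.969, -0.0], [0.969, 0.246, 0.007], [0.007, 0.001, -1.0]]
ft_force: [0.6, -0.3, -4.3]
grip_width: 0.0318
tot shift world mm [  8.4  -2.2 -71.8] tool mm [-4.6  7.5 71.8] rotvec [ 0.001 -0.007  0.004] per row [ 0.0012 -0.0065  0.0044] norm deg 0.46
0 [-4.6  7.5 71.8]
[17.1 12.6 89.7  0.4 77.6  2.8]
```

```bash
python3 -m inch '[{"x":-3,"y":4,"z":18,"ax":0.001,"ay":-0.006,"az":0.004},{"x":-2,"y":3,"z":18,"ax":0,"ay":0,"az":0},{"x":0,"y":0,"z":16,"ax":0,"ay":0,"az":0},{"x":0,"y":0,"z":0,"ax":0,"ay":0,"az":0},{"x":0,"y":0,"z":0,"ax":0,"ay":0,"az":0}]'
python3 - <<'E'
from h import *
Z=np.array([0,0,1.]);yw=np.radians(14);PX=np.array([np.cos(yw),np.sin(yw),0]);PY=np.array([-np.sin(yw),np.cos(yw),0])
R=np.column_stack([PY,PX,-Z]);plan(np.array([.5283,.2856,.14]),R,1)
for n,(a,b,c,d) in (("top",(150,270,170,330)),("side",(60,180,240,400))):
    P,D=imaging.snapshot(n);cv2.imwrite(f"pics/{n}5.png",cv2.resize(P[a:b,c:d],None,fx=4,fy=4,interpolation=cv2.INTER_CUBIC)[:,:,::-1])
m=imaging.camera_model("wrist");P,D=imaging.snapshot("wrist");cv2.imwrite("pics/w5.png",P[:,:,::-1]);C=cloud(m,D)
np.savez("w5.npz",C=C,P=P)
E
```

```text
time: 9.45
position: [0.5279, 0.2833, 0.1601]
ee_rot: [[-0.242, 0.97, 0.001], [0.97, 0.242, 0.0], [0.0, 0.001, -1.0]]
ft_force: [-0.1, -0.0, -4.6]
grip_width: 0.0315
tot shift world mm [  0.4   2.3 -20.1] tool mm [ 2.2  0.9 20.1] rotvec [ 0.001 -0.    -0.   ] per row [ 0.0011 -0.     -0.0003] norm deg 0.06
0 [ 2.2  0.9 20.1]
```

View pics/w5.png

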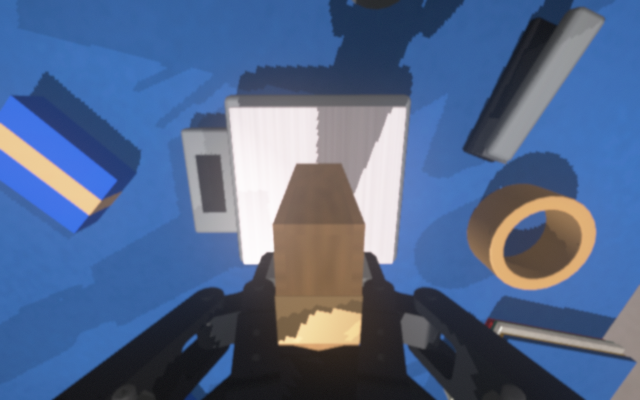

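View pics/side5.png

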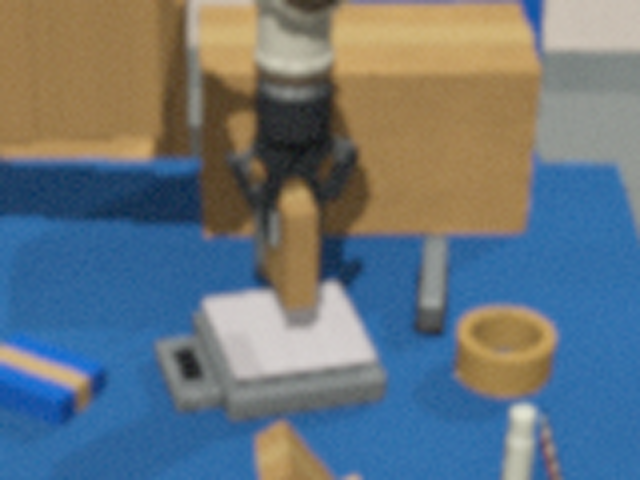

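Run:
```python
from h import *
W=np.load("w5.npz");C=W["C"];P=W["P"]
yw=np.radians(14);PX=np.array([np.cos(yw),np.sin(yw),0]);PY=np.array([-np.sin(yw),np.cos(yw),0])
q=C-np.array([.5279,.2833,0]);a=q@PX;y=q@PY
k=(np.abs(C[...,2]-.052)<.008)&(np.abs(a)<.13)&(np.abs(y)<.13)
hs=cv2.cvtColor(P,cv2.COLOR_RGB2HSV);k&=hs[...,1]<70
b=cv2.minAreaRect((np.c_[a[k],y[k]]*1000).astype(np.float32));print(k.sum(),np.median(C[k][:,2]),b,np.percentile(a[k],[.5,99.5]),np.percentile(y[k],[.5,99.5]))
# carton side face (facing camera) & edges
kc=(C[...,2]>.07)&(C[...,2]<.16)&(np.abs(a)<.03)&(np.abs(y)<.06)&(hs[...,1]>70)
print(kc.sum(),np.percentile(y[kc],[1,50,99]),np.percentile(a[kc],[1,99]),np.percentile(C[kc][:,2],[1,50,99]))
for z0 in np.arange(.07,.2,.01):
    kk=(np.abs(C[...,2]-z0)<.005)&(np.abs(a)<.02)&(np.abs(y)<.07)
    if kk.sum()>20: print(z0.round(2),kk.sum(),np.median(y[kk]).round(4),np.percentile(a[kk],[2,98]).round(4))
kt=(C[...,2]>.2)&(C[...,2]<.222)&(np.abs(a)<.02)&(np.abs(y)<.07);print("top",kt.sum(),np.median(C[kt][:,2]) if kt.sum() else 0,np.percentile(y[kt],[1,99]) if kt.sum() else 0)
```

```text
17527 0.0521908993153937 ((2.48895263671875, 4.05841064453125), (148.9750213623047, 150.29986572265625), 89.92107391357422) [-0.07149153  0.07643849] [-0.06653616  0.07850594]
664 [0.0403383  0.04069876 0.04104221] [-0.00675299  0.01748312] [0.10979615 0.14216176 0.15951093]
0.11 137 0.0408 [-0.0123  0.0182]
0.12 146 0.0408 [-0.0124  0.0182]
0.13 188 0.0407 [-0.0126  0.0182]
0.14 210 0.0407 [-0.0124  0.0179]
0.15 257 0.0407 [-0.0128  0.0181]
0.16 306 0.0407 [-0.0126  0.0179]
0.17 374 0.0406 [-0.0127  0.018 ]
0.18 469 0.0406 [-0.0191  0.0178]
0.19 629 0.0406 [-0.0194  0.0178]
top 12405 0.21355127213198768 [-0.01193728  0.04080231]
```

```bash
python3 -m inch '[{"x":2,"y":0,"z":12,"ax":0,"ay":0,"az":0},{"x":1.5,"y":0,"z":16,"ax":0,"ay":0,"az":0},{"x":0,"y":0,"z":12,"ax":0,"ay":0,"az":0},{"x":0,"y":0,"z":6,"ax":0,"ay":0,"az":0},{"x":0,"y":0,"z":3,"ax":0,"ay":0,"az":0},{"x":0,"y":0,"z":0,"ax":0,"ay":0,"az":0},{"x":0,"y":0,"z":0,"ax":0,"ay":0,"az":0}]' && python3 -m inch '[{"x":0,"y":0,"z":2,"ax":0,"ay":0,"az":0},{"x":0,"y":0,"z":2,"ax":0,"ay":0,"az":0},{"x":0,"y":0,"z":2,"ax":0,"ay":0,"az":0},{"x":0,"y":0,"z":0,"ax":0,"ay":0,"az":0},{"x":0,"y":0,"z":0,"ax":0,"ay":0,"az":0},{"x":0,"y":0,"z":0,"ax":0,"ay":0,"az":0}]'; python3 weigh.py
```

```text
time: 10.3
position: [0.5279, 0.2868, 0.1118]
ee_rot: [[-0.242, 0.97, 0.003], [0.97, 0.242, 0.0], [-0.0, 0.003, -1.0]]
ft_force: [1.0, -0.2, -5.3]
grip_width: 0.0316
time: 10.9
position: [0.5281, 0.2869, 0.1059]
ee_rot: [[-0.242, 0.97, 0.003], [0.97, 0.242, 0.001], [-0.0, 0.003, -1.0]]
ft_force: [0.3, -0.2, -1.0]
grip_width: 0.0318
pics/ws_1095.png
[ 1.47  0.83 -1.34] [0.33 0.37 0.32] [ 0.033 -0.336  0.058] 0.03147707275714985 11.3
```

```bash
python3 -m inch '[{"x":0,"y":0,"z":1,"ax":-0.002,"ay":0,"az":0},{"x":0,"y":0,"z":1,"ax":0,"ay":0,"az":0},{"x":0,"y":0,"z":0,"ax":0,"ay":0,"az":0},{"x":0,"y":0,"z":0,"ax":0,"ay":0,"az":0},{"x":0,"y":0,"z":0,"ax":0,"ay":0,"az":0}]' && python3 -m inch '[{"x":0,"y":0,"z":0,"ax":0,"ay":0,"az":0},{"x":0,"y":0,"z":0,"ax":0,"ay":0,"az":0},{"x":0,"y":0,"z":0,"ax":0,"ay":0,"az":0},{"x":0,"y":0,"z":0,"ax":0,"ay":0,"az":0},{"x":0,"y":0,"z":0,"ax":0,"ay":0,"az":0},{"x":0,"y":0,"z":0,"ax":0,"ay":0,"az":0}]' 75
python3 - <<'E'
from h import *
P,D=imaging.snapshot("wrist");cv2.imwrite("pics/w6.png",P[:,:,::-1])
P,D=imaging.snapshot("side");cv2.imwrite("pics/s6.png",cv2.resize(P[60:180,240:400],None,fx=4,fy=4,interpolation=cv2.INTER_CUBIC)[:,:,::-1])
E
```

```text
time: 11.8
position: [0.5275, 0.2868, 0.1033]
ee_rot: [[-0.242, 0.97, 0.004], [0.97, 0.242, 0.001], [-0.0, 0.004, -1.0]]
ft_force: [1.3, 0.1, -0.3]
grip_width: 0.0316
time: 12.4
position: [0.5274, 0.2867, 0.1032]
ee_rot: [[-0.242, 0.97, 0.004], [0.97, 0.242, 0.001], [-0.0, 0.004, -1.0]]
ft_force: [-0.3, -0.4, 0.0]
grip_width: 0.064
```

View pics/w6.png

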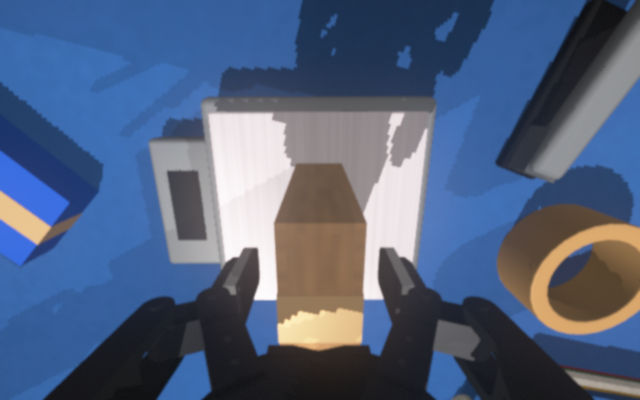

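View pics/s6.png

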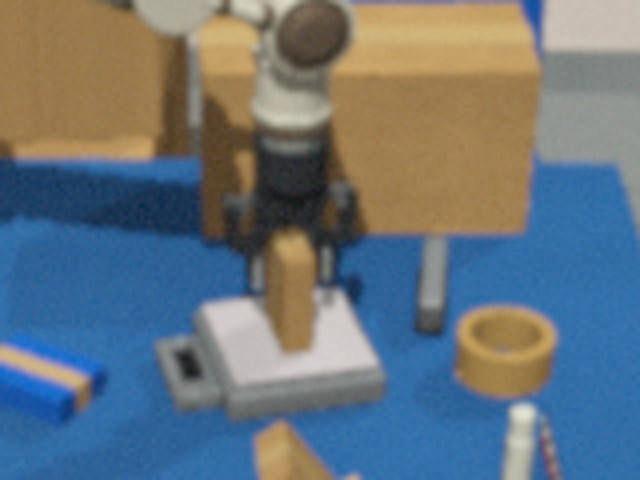

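The carton stands upright on the plate with the jaws clear on both sides: the carton is at columns 275–365 and the fingers at 240 and 395. I'll retreat straight up.

```bash
python3 -m inch '[{"x":0,"y":0,"z":-10,"ax":0,"ay":0,"az":0},{"x":0,"y":0,"z":-25,"ax":0,"ay":0,"az":0},{"x":0,"y":0,"z":-35,"ax":0,"ay":0,"az":0},{"x":0,"y":0,"z":-40,"ax":0,"ay":0,"az":0},{"x":0,"y":0,"z":-30,"ax":0,"ay":0,"az":0},{"x":0,"y":0,"z":0,"ax":0,"ay":0,"az":0}]' && python3 -m inch '[{"x":-40,"y":-30,"z":0,"ax":0,"ay":0,"az":0},{"x":-40,"y":-30,"z":0,"ax":0,"ay":0,"az":0},{"x":-40,"y":-30,"z":0,"ax":0,"ay":0,"az":0},{"x":-40,"y":-30,"z":0,"ax":0,"ay":0,"az":0},{"x":0,"y":0,"z":0,"ax":0,"ay":0,"az":0},{"x":0,"y":0,"z":0,"ax":0,"ay":0,"az":0},{"x":0,"y":0,"z":0,"ax":0,"ay":0,"az":0}]'
python3 - <<'E'
from h import *
P,D=imaging.snapshot("top");m=imaging.camera_model("top");C=cloud(m,D)
cv2.imwrite("pics/t7.png",cv2.resize(P[120:290,160:420],None,fx=3,fy=3,interpolation=cv2.INTER_CUBIC)[:,:,::-1])
k=(C[...,2]>.12)&(C[...,2]<.175)&(np.abs(C[...,0]-.528)<.07)&(np.abs(C[...,1]-.287)<.07)
print(k.sum(),np.median(C[k],0),cv2.minAreaRect((C[k][:,:2]*1000).astype(np.float32)))
P,D=imaging.snapshot("side");m=imaging.camera_model("side");C=cloud(m,D)
cv2.imwrite("pics/s7.png",cv2.resize(P[100:260,200:440],None,fx=3,fy=3,interpolation=cv2.INTER_CUBIC)[:,:,::-1])
E
```

```text
time: 13.1
position: [0.5298, 0.2876, 0.2504]
ee_rot: [[-0.242, 0.97, 0.015], [0.97, 0.242, 0.004], [0.0, 0.015, -1.0]]
ft_force: [0.5, 0.5, 0.2]
grip_width: 0.064
time: 13.8
position: [0.4495, 0.103, 0.2429]
ee_rot: [[-0.243, 0.97, 0.004], [0.97, 0.243, 0.001], [0.0, 0.004, -1.0]]
ft_force: [-0.0, 0.1, -1.5]
grip_width: 0.0642
190 [0.52185213 0.29897202 0.15472443] ((524.5193481445312, 294.2049560546875), (34.247291564941406, 70.08551025390625), 14.679245948791504)
```

View pics/t7.png

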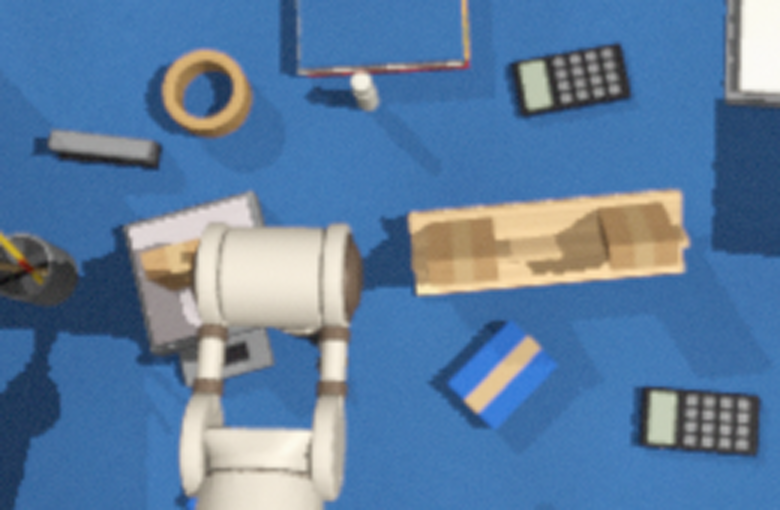

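View pics/s7.png

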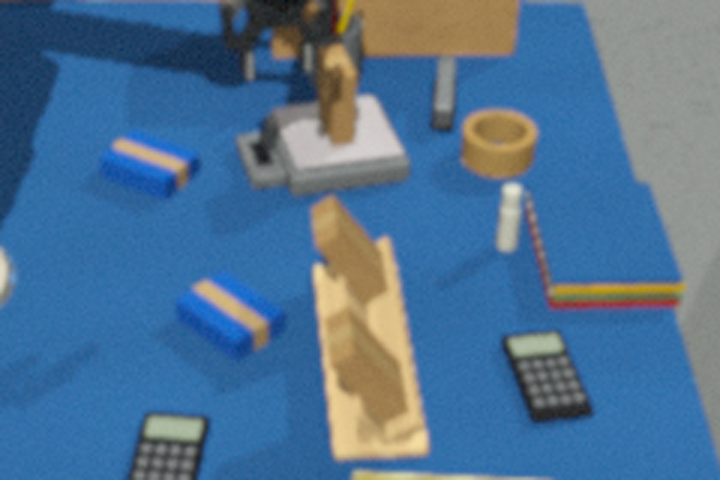

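```bash
python3 -m inch '[{"x":-30,"y":-20,"z":-10,"ax":0,"ay":0,"az":0},{"x":-40,"y":-20,"z":-10,"ax":0,"ay":0,"az":0},{"x":-40,"y":-10,"z":0,"ax":0,"ay":0,"az":0},{"x":-30,"y":0,"z":0,"ax":0,"ay":0,"az":0},{"x":0,"y":0,"z":0,"ax":0,"ay":0,"az":0},{"x":0,"y":0,"z":0,"ax":0,"ay":0,"az":0},{"x":0,"y":0,"z":0,"ax":0,"ay":0,"az":0}]'
python3 - <<'E'
from h import *
P,D=imaging.snapshot("top");m=imaging.camera_model("top");C=cloud(m,D)
cv2.imwrite("pics/t8.png",cv2.resize(P[120:290,160:420],None,fx=3,fy=3,interpolation=cv2.INTER_CUBIC)[:,:,::-1])
k=(C[...,2]>.14)&(C[...,2]<.17)&(np.abs(C[...,0]-.528)<.07)&(np.abs(C[...,1]-.287)<.07)
print(k.sum(),np.median(C[k],0),cv2.minAreaRect((C[k][:,:2]*1000).astype(np.float32)))
k=(C[...,2]>.035)&(C[...,2]<.055)&(np.abs(C[...,0]-.528)<.09)&(np.abs(C[...,1]-.287)<.09)
print(np.median(C[k],0),cv2.minAreaRect((C[k][:,:2]*1000).astype(np.float32)))
E
```

```text
time: 14.6
position: [0.4346, -0.0443, 0.2625]
ee_rot: [[-0.244, 0.97, 0.003], [0.97, 0.244, 0.001], [0.0, 0.003, -1.0]]
ft_force: [1.1, 0.7, -0.1]
grip_width: 0.0642
242 [0.52467981 0.28777799 0.15455568] ((525.5770263671875, 289.7911376953125), (33.8609733581543, 82.17523956298828), 14.111886024475098)
[0.50921074 0.27798812 0.04445067] ((524.9913940429688, 288.8768615722656), (167.27528381347656, 165.52137756347656), 12.368943214416504)
```

View pics/t8.png

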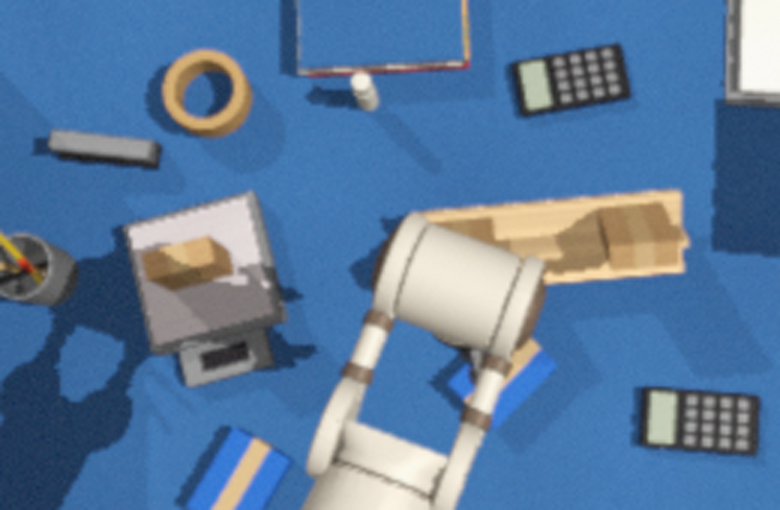

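The top depth puts the carton centre at (0.526, 0.290) and the scale centre at (0.525, 0.289), so the carton is centred. It stands upright with its top at 0.1546 m, and the plate has sunk about 7 mm. I'm handing the job in.

```bash
python3 -c "
from rig import job
print(job.finish_job())"
```

```text
the job is handed in; nothing more can be done
None
```

The full carton was the middle one (carton2). It now stands upright on its small end in the middle of the scale plate, and the job is handed in at about 14.7 s of the 61 s allowed.

- **Finding it:** Lifting the middle carton clear showed about 4.6 N (roughly 0.46 kg), which can only be the full one. An empty carton would show about 1.2 N. I therefore did not lift the other two.
- **Placement:** The last top view puts the carton's centre within about 1 mm of the scale's centre. Its top is at 0.155 m, which matches an upright carton on a plate sunk about 7 mm.
- **The rest of the table:** The last pictures show both empty cartons still leaning in the rack. The bystanders in those views look unmoved; I judged this by eye and did not measure them. The arm was clear of everything at hand-in.
- **Failures and disagreements:** Two move commands were refused because some rows lacked all six keys; nothing moved. The networks' points for the cartons and plate differed between cameras by about 1 to 2 cm, so I used the depth fits instead.

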